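# Hold the filling funnel over the mug on the scale

### The job

I am about to weigh coffee beans into the mug on the kitchen scale: pick up the orange funnel, carry it over the brown gift box, and hold it upright and centred above the mug with its lower end about 1 cm above the rim and its grip tab straight above the mug's handle. The scale is already zeroed, so nothing may touch the mug or the scale, and leave the other things where they stand. Finish while still holding the funnel motionless there; do not put it down or let go.

Things in the scene. Friction and masses are not known exactly. Their poses are not given: they have to be found in the camera images.
- funnel: Orange wide-neck funnel, loose, 0.14 kg, 122 mm tall, standing upright on its neck. Origin: centre of the neck's lower end, z up. Neck 58 mm outside diameter, 22 mm tall, then a cone to a 110 mm rim at z = 66 mm. A flat upright grip tab rises from the rim on its own -y side.
- funnel_outlet (a point): Centre of the funnel's lower (neck) end; the same point and axes as the funnel's origin.
- funnel_tab (a point): Middle of the grip tab, at (0, -53, 92) mm in the funnel's frame; same axes. The tab is a plate 34 mm wide (x), 8 mm thick (y), free from z = 66 to 122 mm of the funnel, with a rounded top; it can be pinched across its thickness from above.
- mug: White mug, loose, standing on the scale's platform, 92 mm tall, bowl 86 mm outside diameter. Its z is up; its handle sticks out to its own -y. Origin at the underside, 16 mm off the bowl's axis towards the handle; handle reaches to y = -59 mm.
- mug_mouth (a point): Centre of the mug's open mouth, level with the rim, on the bowl's axis; same axes as the mug (handle to -y). Inside diameter there about 75 mm.
- scale: Flat grey kitchen scale, fixed, 170 x 130 mm, top of its platform 20 mm above the worktop. Origin at the centre of its underside; black display towards its own -x.
- gift_box: Brown kraft gift carton with a light blue band, loose, closed, 152 mm long (its own y) x 80 mm wide (its own x) x 102 mm high, standing between funnel and mug with its length pointing away from the robot. Origin at the centre of its underside.
- jar: Glass jar with dark lid, 76 mm diameter, 98 mm tall, loose bystander. Origin at the centre of its underside.
- canister: Light grey canister with wooden lid, 102 mm diameter, 140 mm tall, loose bystander. Origin at the centre of its underside.
- squeeze_bottle: White squeeze bottle with orange cap, 81 x 49 mm, 226 mm tall, loose bystander. Origin at the centre of its underside.
Not all that is in view belongs to the job. Leave any green or pink look-alike of the mug alone.

How it is judged:
By the outcome, as a careful person would: the job done as asked, in the order asked, and still so for the second after the job is handed in, while the arm keeps its last pose, push and grip.
It also fails if it takes over 43 s, if anything falls off the work surface, if the arm or the gripper's body presses on something with over 40 N, if the wrist force passes 120 N, or if a joint passes its speed limit or range.

### The arm

A 7-joint arm with a two-finger parallel gripper is mounted at the origin on a cart in front of the work surface, level with it; the furniture and walls round the work are solid. World frame = base frame: x ahead of the robot, y to its left, z up, the work surface at z = 0. Lengths are in m, angles in rad, forces in N, time in s.
With the tool pointing down it reaches from about 0.4 to 0.85 m from the base axis. Payload 4.5 kg.
Tool frame: the origin (TCP) lies at the very end of the fingers, on their centre line; the grasp point (between the pads) lies 19 mm behind it (r.grip_point_offset is the distance from the TCP to the grasp point, in m); z points along the fingers, y is the line along which they close (so a half turn about z gives the same grasp; the last joint's range is limited). The gripper opens to 88 mm and grips with 3 to 60 N. Pads are 18 mm wide; open, the fingers measure 123 mm over their backs; the gripper's body (75 mm by 187 mm) begins 45 mm behind the grasp point.
Start: joints at [1.202, 0.689, -0.195, 1.565, 0.157, 0.902, -0.215], TCP at [0.245, -0.575, 0.216] pointing down, gripper open.
Joint ranges: [-3.01, 3.01], [-0.46, 2.08], [-1.47, 1.51], [0.13, 2.56], [-1, 4.14], [0.04, 2.09], [-2.66, 2.66]. Speed limits (rad/s): [2.57, 2.57, 3.14, 3.14, 3.14, 3.14, 3.14].

### API

Orientations are given as a unit quaternion [x, y, z, w].
In Python, from plant import r gives the robot as it stands.
- The arm moves only by the tool carry_out, never from a script. Its argument "rows" is a list of rows, each a list of 3 entries, a list of its own where there are three numbers: the shift along the tool's x, y, z in cm, then the turn, a rotation vector about the tool's x, y, z in degrees, then the closure, from 0 (fully open) to 1 (shut). A call has 1 to 12 rows; each row is the pose to reach, as a shift and turn from the pose commanded when the call began, along the tool's axes at that moment; what a row does not reach only later rows make up. A row lasts 1/10 s, in which the tool goes at most 50 mm and 8.59 degrees, less where a joint would pass 70% of its speed; a pose out of reach is approached as far as the arm can. A call with a gripper value outside its range is refused whole. The fingers move at their own pace and stop on an object; "newtons" is the grip in N (left out, the last holds). Time passes only in rows, so rows that repeat a pose let the fingers close. It gives the time, the measured TCP pose, the force, the opening and the grip force at its end, in the units of the state.
- r.get_state(): the state, without advancing time (a new reading comes with each control period).
- r.snapshot(name): name is "scene" or "top" or "wrist"; returns a dict with "image" (420x560x3 uint8, red, green, blue), "fx", "fy", "cx", "cy" (pixels), "dist_coeffs" ([k1, k2, p1, p2, k3] as OpenCV has them; the pictures are not rectified), "pose" (4x4, takes a point from camera to world coordinates). Camera axes: x right, y up, looking along -z (the intrinsics and any distortion apply to the point x, -y, -z); pixel columns grow to the right and rows downward; lengths in m; the calibration is good to about 2 mm. A picture is of the moment at which its call begins. There is no depth.
- r.finish_job(): hands the job in; it is judged then, once.
The state is a dict: "clock": time; "q": joint angles; "qd": joint speeds; "joint_torque": joint torques, N m; "tool_pos": TCP position; "eef_rot": TCP orientation; "contact_force": force on the tool from outside, world axes, zero at the start; "moment": the same for the moment, N m; "opening": opening from 0.0 (shut) to 1.0 (fully open); "finger_force": force on a finger pad.
Only numpy, scipy, OpenCV 4.12 (cv2) and the standard library are available. Lean on these libraries where they do the work, as an engineer would, in place of code of your own. Each camera call takes 0.05 s, during which the arm holds its last target. There are 200 camera calls.

## Working session

There is one attempt and no reset: what is moved stays moved. The work goes in short steps, Python scripts to look and compute and a tool call to move; the robot and the scene stay as the last step left them, time stands still between calls to the robot, and variables do not carry over. Pictures are saved under pics/ and viewed, at most 10 in all, crops included, and the job is handed in when it is done.

Besides the shell and the picture viewer there is one more tool, called after ">>>" as name(argument=value, ...) on one line, values as JSON. carry_out: Moves the arm, as the interface text tells. Its arguments: {"type":"object","properties":{"rows":{"type":"array"},"newtons":{"type":"number"}},"required":["rows"]}

```bash
ls; mkdir -p pics
python3 - <<'E'
from plant import r
import cv2,pickle
d={}
for n in("scene","top"):
    s=r.snapshot(n);d[n]=s;cv2.imwrite(f"pics/{n}0.png",s["image"][:,:,::-1]);print(n,s["fx"],s["cx"],s["cy"],s["dist_coeffs"],s["pose"])
pickle.dump(d,open("s0.pkl","wb"))
print(r.get_state())
E
```

```text
pics
scene 464.7995536420059 281.9068688076604 211.03527397236306 [-0.06511422  0.          0.          0.          0.        ] [[-0.84912893  0.31240613 -0.42589021 -0.21614975]
 [-0.52817162 -0.50809566  0.6803481   1.27974007]
 [-0.00384805  0.80264638  0.59644277  1.17917765]
 [ 0.          0.          0.          1.        ]]
top 513.8725208740257 282.39092496330574 208.55516075937524 [-0.09589143  0.          0.          0.          0.        ] [[ 0.44094378  0.7057929  -0.55445917 -0.52117843]
 [-0.89747718  0.35371727 -0.26347449 -0.45329882]
 [ 0.01016336  0.61379189  0.78940245  1.61993085]
 [ 0.          0.          0.          1.        ]]
{'clock': 0.1, 'q': array([ 1.20180002,  0.68989181, -0.19453041,  1.56623018,  0.1573201 ,
        0.90251698, -0.2150896 ]), 'qd': array([-7.70561003e-04, -1.10571927e-03, -5.94452607e-04, -3.28775887e-03,
       -1.11074693e-03,  2.88792205e-05, -1.86610725e-03]), 'joint_torque': array([-3.22185580e-03, -5.28505790e+01, -1.27134439e+00, -1.53837597e+01,
       -5.25973155e-02,  2.10407357e-03,  3.32382467e-05]), 'tool_pos': array([ 0.24471418, -0.57444114,  0.21489835]), 'eef_rot': array([ 9.79776918e-01,  2.00091252e-01, -2.29777733e-04, -7.93690410e-04]), 'contact_force': array([-0.47228057, -0.8127923 ,  0.07850268]), 'moment': array([0.00999302, 0.05237653, 0.08079177]), 'finger_force': 0.0, 'opening': 0.9991385094797995}
```

View pics/scene0.png

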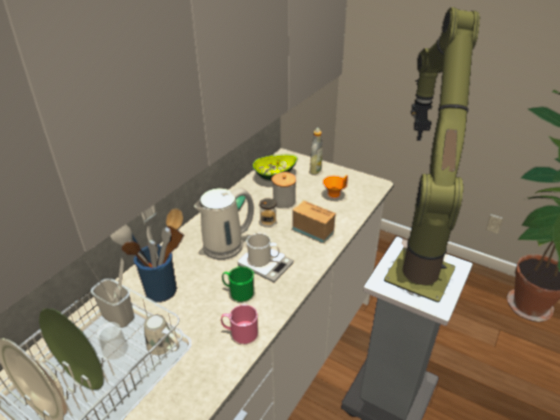

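View pics/top0.png

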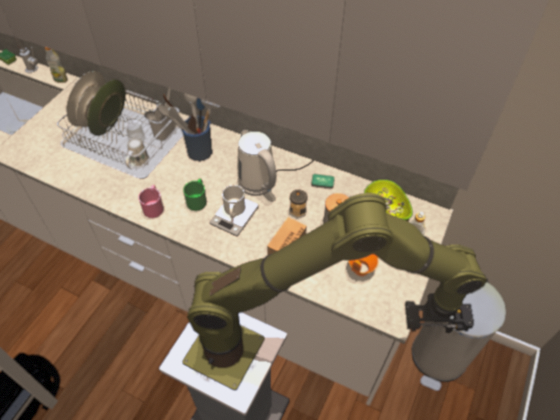

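Candidates, as scene pixel / top pixel:
- **Funnel:** the orange funnel is at (335,187) / (362,265). Other orange items are the canister lid (285,180), the bottle cap (318,132) and the gift box (brown, 314,220).
- **Mug:** the white mug on the scale is at (259,250) / (233,200). Look-alikes are the green mug (240,283), the pink mug (243,323) and the white cups in the rack (112,340) and (155,330).

I choose the orange funnel with the tab and the white mug on the scale, and will check both in one close crop.

```bash
cat > h.py <<'E'
import numpy as np,cv2
def K(s):return np.array([[s["fx"],0,s["cx"]],[0,s["fy"],s["cy"]],[0,0,1.]])
F=np.diag([1.,-1,-1])
def ray(s,uv):
    p=cv2.undistortPoints(np.array([[uv]],float),K(s),np.array(s["dist_coeffs"],float))[0,0]
    T=np.array(s["pose"]);return T[:3,3],T[:3,:3]@F@np.array([p[0],p[1],1])
def plane(s,uv,z):
    o,d=ray(s,uv);return o+d*(z-o[2])/d[2]
def proj(s,P):
    T=np.array(s["pose"]);P=(np.atleast_2d(P)-T[:3,3])@T[:3,:3]@F
    return cv2.projectPoints(P,np.zeros(3),np.zeros(3),K(s),np.array(s["dist_coeffs"],float))[0][:,0]
def tri(s1,a,s2,b):
    o1,d1=ray(s1,a);o2,d2=ray(s2,b)
    t=np.linalg.lstsq(np.c_[d1,-d2],o2-o1,rcond=None)[0]
    p,q=o1+d1*t[0],o2+d2*t[1];return (p+q)/2,np.linalg.norm(p-q)
E
python3 - <<'E'
import pickle,cv2,numpy as np
from h import *
d=pickle.load(open("s0.pkl","rb"))
def c(n,u,v,w=66,h=50):
    return cv2.resize(d[n]["image"][v-h//2:v+h//2,u-w//2:u+w//2],(396,300),interpolation=cv2.INTER_CUBIC)
im=np.vstack([np.hstack([c("scene",335,187),c("scene",265,255)]),np.hstack([c("top",362,262),c("top",235,207)])])
cv2.imwrite("pics/crop0.png",im[:,:,::-1])
for n,u,z in(("scene",(335,197),0),("top",(362,265),.066),("scene",(259,240),.112),("top",(233,195),.112)):print(n,plane(d[n],u,z))
print(tri(d["scene"],(335,185),d["top"],(362,265)),tri(d["scene"],(259,240),d["top"],(233,193)))
E
```

```text
scene [ 0.48039227 -0.27724512  0.        ]
top [ 0.46917051 -0.29896861  0.066     ]
scene [0.5240632  0.25163108 0.112     ]
top [0.51246263 0.24626573 0.112     ]
(array([ 0.48891692, -0.29664479,  0.04524848]), np.float64(0.010998569483152473)) (array([0.52296019, 0.25173976, 0.11140642]), np.float64(0.0024892817586484577))
```

View pics/crop0.png

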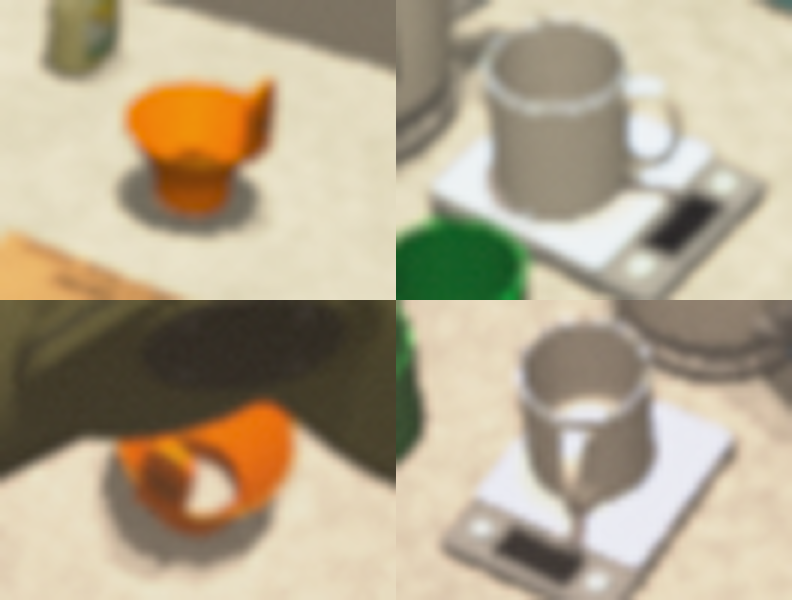

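The crops show:
- **Scene crop:** the funnel's tab is on the robot side, at scene (346,180).
- **Top crop:** the arm hides the far side of the funnel's rim in the top view, and its tab is at top (356.5,265).
- **Mug:** the mouth is centred at scene (258.5,241) and top (233.7,194). The handle points to scene (279,251) and top (232,217), towards the robot and the scale display.

Run:
```python
import pickle
from h import *
from scipy.spatial.transform import Rotation as R
d=pickle.load(open("s0.pkl","rb"));S,T=d["scene"],d["top"]
print("mug",tri(S,(258.5,241),T,(233.7,194.2)),plane(S,(258.5,241),.112))
print("handle",tri(S,(278,250),T,(232.5,214)))
print("rim",plane(S,(333.7,182),.066),"neck base",plane(S,(334,195.2),0))
print("tab",tri(S,(346,180),T,(356.7,265)))
from plant import r
s=r.snapshot("wrist");st=r.get_state();Rt=R.from_quat(st["eef_rot"]).as_matrix();print(Rt)
C=np.array(s["pose"]);print(s["fx"],"cam in tool",Rt.T@(C[:3,3]-st["tool_pos"]),"\n",Rt.T@C[:3,:3])
```

```text
mug (array([0.52555883, 0.25030259, 0.10363232]), np.float64(0.004480318732287558)) [0.52249158 0.2571069  0.112     ]
handle (array([0.46175327, 0.22204414, 0.06963653]), np.float64(0.0037266334519049024))
rim [ 0.49797811 -0.29029364  0.066     ] neck base [ 0.49050315 -0.2874928   0.        ]
tab (array([ 0.43940057, -0.28568606,  0.0990906 ]), np.float64(0.0008100608955590863))
[[ 9.19934610e-01  3.92071298e-01 -6.40913541e-04]
 [ 3.92071808e-01 -9.19933788e-01  1.23421557e-03]
 [-1.05697523e-04 -1.38668175e-03 -9.99999033e-01]]
315.31681527277345 cam in tool [ 0.07541785  0.00031475 -0.16959242] 
 [[-4.13633634e-04  9.56308335e-01  2.92359705e-01]
 [ 9.99999789e-01  5.41855242e-04 -3.57597629e-04]
 [-5.00390232e-04  2.92359496e-01 -9.56308358e-01]]
```

Run:
```python
import pickle
from h import *
d=pickle.load(open("s0.pkl","rb"));S,T=d["scene"],d["top"]
for n,u,z in(("bottle base",(315,172),0),("bottle cap",(318,131),.22),("canister top",(285,180),.14),("jar top",(268,203),.098),("box top",(314,213),.102),("kettle top?",(220,200),.24)):print(n,plane(S,u,z))
print("kettle",tri(S,(219,198),T,(256,145)))
```

```text
bottle base [ 0.65642922 -0.41506973  0.        ]
bottle cap [ 0.6498955  -0.41407728  0.22      ]
canister top [ 0.62824109 -0.09432207  0.14      ]
jar top [0.63160131 0.02987026 0.098     ]
box top [ 0.44067456 -0.00310289  0.102     ]
kettle top? [0.67369115 0.26706327 0.24      ]
kettle (array([0.69747985, 0.24090047, 0.22075691]), np.float64(0.007594430832227188))
```

>>> carry_out(rows=[[[30.2,-18.6,-2],[0,0,-64],0],[[30.2,-18.6,-2],[0,0,-64],0],[[30.2,-18.6,-2],[0,0,-64],0],[[30.2,-18.6,-2],[0,0,-64],0],[[30.2,-18.6,-2],[0,0,-64],0],[[30.2,-18.6,-2],[0,0,-64],0],[[30.2,-18.6,-2],[0,0,-64],0],[[30.2,-18.6,-2],[0,0,-64],0],[[30.2,-18.6,-2],[0,0,-64],0],[[30.2,-18.6,-2],[0,0,-64],0],[[30.2,-18.6,-2],[0,0,-64],0],[[30.2,-18.6,-2],[0,0,-64],0]])

```text
clock: 1.35
tool_pos: [0.4489, -0.2869, 0.2354]
eef_rot: [0.726, 0.688, -0.0, -0.0]
contact_force: [-0.7, 0.0, 0.2]
opening: 1.0
finger_force: 0.0
```

Run:
```python
from plant import r
import cv2,pickle
s={n:r.snapshot(n) for n in("wrist","scene","top")};pickle.dump(s,open("s1.pkl","wb"))
cv2.imwrite("pics/w1.png",s["wrist"]["image"][:,:,::-1])
```

```text
(no output)
```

View pics/w1.png

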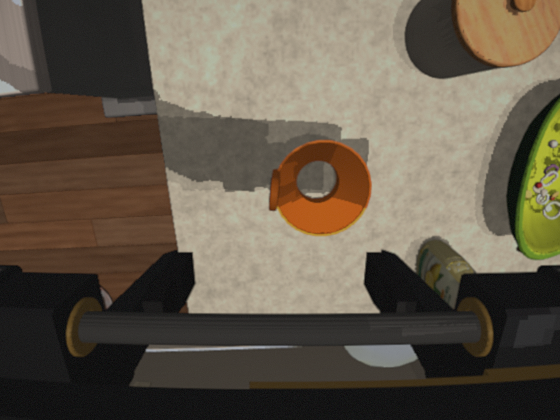

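The wrist view shows the funnel rim centred at about (323,187), with the upright tab on its left (robot side) around (274,190). The fingers are at the bottom of the picture.

Run:
```python
import pickle
from h import *
s=pickle.load(open("s1.pkl","rb"))["wrist"];im=s["image"]
hsv=cv2.cvtColor(im,cv2.COLOR_RGB2HSV)
m=cv2.inRange(hsv,(4,190,70),(18,255,255));m[:120]=0;m[250:]=0;m[:,:250]=0;m[:,390:]=0
c=max(cv2.findContours(m,cv2.RETR_EXTERNAL,cv2.CHAIN_APPROX_NONE)[0],key=cv2.contourArea)[:,0]
P=np.array([plane(s,p,.066)[:2] for p in c.astype(float)])
# circle fit, outliers (tab) dropped
k=c[:,0]>287
for _ in range(5):
    A=np.c_[2*P,np.ones(len(P))];x=np.linalg.lstsq(A[k],(P[k]**2).sum(1),rcond=None)[0]
    R=np.sqrt(x[2]+x[:2]@x[:2]);e=np.linalg.norm(P-x[:2],axis=1)-R;k=abs(e)<.002
print("rim",x[:2],R,k.sum(),len(k))
t=c[c[:,0]<281];print("tab px",t.min(0),t.max(0),cv2.minAreaRect(t))
cv2.imwrite("pics/w1c.png",cv2.resize(im[140:240,255:380,::-1],None,fx=6,fy=6,interpolation=cv2.INTER_CUBIC))
```

```text
rim [ 0.49601719 -0.29337951] 0.05242222836831955 233 281
tab px [270 166] [280 210] ((275.0, 188.0), (44.0, 10.0), 90.0)
```

View pics/w1c.png

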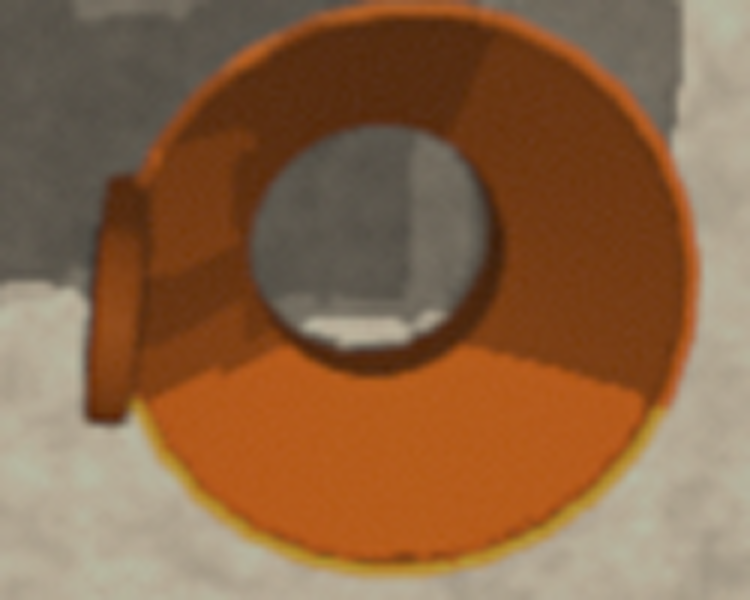

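Run:
```python
import pickle
from h import *
s=pickle.load(open("s1.pkl","rb"))["wrist"];im=s["image"]
hsv=cv2.cvtColor(im,cv2.COLOR_RGB2HSV)
m=cv2.inRange(hsv,(4,150,60),(28,255,255));m[:120]=0;m[250:]=0;m[:,:250]=0;m[:,390:]=0
c=max(cv2.findContours(m,cv2.RETR_EXTERNAL,cv2.CHAIN_APPROX_NONE)[0],key=cv2.contourArea)[:,0]
P=np.array([plane(s,p,.066)[:2] for p in c.astype(float)]);k=c[:,0]>287
for _ in range(5):
    A=np.c_[2*P,np.ones(len(P))];x=np.linalg.lstsq(A[k],(P[k]**2).sum(1),rcond=None)[0]
    R=np.sqrt(x[2]+x[:2]@x[:2]);e=np.linalg.norm(P-x[:2],axis=1)-R;k=abs(e)<.002
print("rim",x[:2],R,k.sum(),len(k))
f=lambda u,v,z:plane(s,(255+u/6,140+v/6),z)[:2]
mid=f(118,300,.121);v=mid-x[:2];print("tab mid",mid,np.linalg.norm(v),np.degrees(np.arctan2(v[1],v[0])))
for a,b in(((108,180),(87,420)),((148,182),(128,420))):
    e=f(*a,.112)-f(*b,.112);print("edge",np.degrees(np.arctan2(e[1],e[0])),np.linalg.norm(e))
from plant import r
print(r.get_state()["tool_pos"])
```

```text
rim [ 0.49580386 -0.29387809] 0.05363536901284151 238 284
tab mid [ 0.44524798 -0.27867166] 0.05279330359894654 163.25951966439266
edge 81.57682083563904 0.039318154298251355
edge 82.11687490034244 0.038967776348748276
[ 0.44949944 -0.28614759  0.23556764]
```

>>> carry_out(rows=[[[-7.3,0,0],[0,0,0],0],[[-7.3,0,0],[0,0,0],0],[[-7.3,0,0],[0,0,0],0],[[-7.3,0,0],[0,0,0],0]])

```text
clock: 1.9
tool_pos: [0.446, -0.3583, 0.2354]
eef_rot: [0.725, 0.688, 0.0, -0.0]
contact_force: [1.2, 0.8, -0.7]
opening: 1.0
finger_force: 0.0
```

Run:
```python
from plant import r
from h import *
import cv2,pickle
s={n:r.snapshot(n) for n in("wrist","scene","top")};pickle.dump(s,open("s2.pkl","wb"))
s=s["wrist"]
print(s["pose"][:3][:,3],r.get_state()["eef_rot"],r.get_state()["tool_pos"])
u=proj(s,[[.446,-.284,.11]])[0];print(u)
a,b=int(u[0])-30,max(int(u[1])-50,0)
print(a,b)
cv2.imwrite("pics/w2c.png",cv2.resize(s["image"][b:b+100,a:a+125,::-1],None,fx=6,fy=6,interpolation=cv2.INTER_CUBIC))
```

```text
[ 0.45010621 -0.28347679  0.40516165] [ 7.24124200e-01  6.89669457e-01  3.54574940e-04 -2.40455639e-04] [ 0.44663623 -0.35679136  0.23577045]
[274.77361544 115.83821557]
244 65
```

View pics/w2c.png

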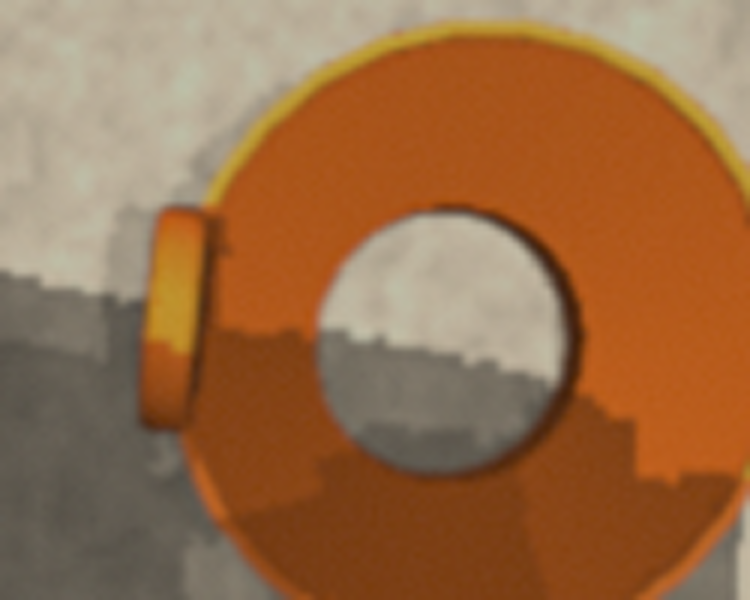

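The tab is seen from straight above. Its crop corners are (160,207), (208,212), (138,427) and (188,430), so its middle is at full-picture pixel about (273,118), tilted about 5° from image vertical.

Run:
```python
import pickle
from h import *
from scipy.spatial.transform import Rotation as Ro
s=pickle.load(open("s2.pkl","rb"))["wrist"];im=s["image"]
f=lambda u,v,z:plane(s,(244+(u-2.5)/6,65+(v-2.5)/6),z)[:2]
for a,b in(((160,207),(138,427)),((208,212),(188,430))):
    e=f(*a,.11)-f(*b,.11);print("edge",np.degrees(np.arctan2(e[1],e[0])),np.linalg.norm(e))
mid=f(173.5,319,.115);print("tab",mid)
hsv=cv2.cvtColor(im,cv2.COLOR_RGB2HSV)
m=cv2.inRange(hsv,(4,150,60),(28,255,255));m[250:]=0;m[:,:250]=0;m[:,390:]=0
c=max(cv2.findContours(m,cv2.RETR_EXTERNAL,cv2.CHAIN_APPROX_NONE)[0],key=cv2.contourArea)[:,0]
P=np.array([plane(s,p,.066)[:2] for p in c.astype(float)]);k=c[:,0]>290
for _ in range(5):
    A=np.c_[2*P,np.ones(len(P))];x=np.linalg.lstsq(A[k],(P[k]**2).sum(1),rcond=None)[0]
    R=np.sqrt(x[2]+x[:2]@x[:2]);e=np.linalg.norm(P-x[:2],axis=1)-R;k=abs(e)<.002
v=mid-x[:2];print("rim",x[:2],R,k.sum(),len(k),np.linalg.norm(v),np.degrees(np.arctan2(v[1],v[0])))
T=Ro.from_quat([.7241,.6897,0,0]).as_matrix();print(T[:,0],np.degrees(np.arctan2(T[1,0],T[0,0])))
```

```text
edge 80.60961529895076 0.032315285707744446
edge 81.465544998171 0.032002635914903675
tab [ 0.44396208 -0.28552507]
rim [ 0.49576251 -0.29437667] 0.05361846756859811 265 308 0.05255126990920351 170.30301244257987
[0.04863438 0.99881665 0.        ] 87.21235535845484
```

>>> carry_out(rows=[[[7.2,-0.6,0],[0,0,6.2],0],[[7.2,-0.6,0],[0,0,6.2],0],[[7.2,-0.6,0],[0,0,6.2],0],[[7.2,-0.6,5],[0,0,6.2],0],[[7.2,-0.6,9],[0,0,6.2],0],[[7.2,-0.6,12],[0,0,6.2],0],[[7.2,-0.6,14],[0,0,6.2],0],[[7.2,-0.6,15],[0,0,6.2],0],[[7.2,-0.6,15.9],[0,0,6.2],0],[[7.2,-0.6,15.9],[0,0,6.2],0],[[7.2,-0.6,15.9],[0,0,6.2],0]])

```text
clock: 3.15
tool_pos: [0.4445, -0.2865, 0.0773]
eef_rot: [0.761, 0.649, 0.0, 0.001]
contact_force: [-0.4, 1.0, 0.0]
opening: 0.999
finger_force: 0.0
```

Run:
```python
from plant import r
import cv2
s=r.snapshot("wrist");cv2.imwrite("pics/w3.png",s["image"][:,:,::-1])
print(r.get_state())
```

```text
{'clock': 3.2, 'q': array([ 0.67387564,  0.79471951, -0.31310687,  1.96556951,  0.52044581,
        0.45821641, -0.18277897]), 'qd': array([ 5.06558560e-04, -3.27572107e-03, -1.40697584e-03,  2.56732727e-03,
        7.82744374e-06, -1.28039737e-03, -1.35693487e-03]), 'joint_torque': array([-6.59387629e-02, -4.85948575e+01, -2.69740775e+00, -7.53315210e+00,
       -2.75423384e-02,  4.34985588e-03,  1.28050990e-03]), 'tool_pos': array([ 0.44455621, -0.28659327,  0.07748977]), 'eef_rot': array([7.61108339e-01, 6.48624123e-01, 3.00039119e-04, 8.67438655e-04]), 'contact_force': array([0.08315487, 0.02641864, 0.73576762]), 'moment': array([-0.03389492, -0.09332396, -0.00057853]), 'finger_force': 0.0, 'opening': 0.9969956759530442}
```

View pics/w3.png

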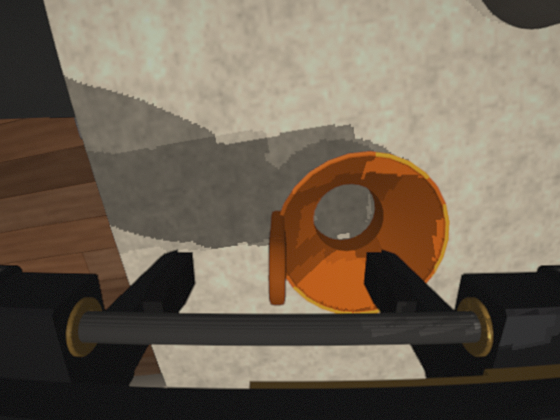

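The tab at (278,255) is midway between the fingers and parallel to them, with the right finger inside the funnel. I'll close now.

>>> carry_out(rows=[[[0,0,0],[0,0,0],1],[[0,0,0],[0,0,0],1],[[0,0,0],[0,0,0],1],[[0,0,0],[0,0,0],1],[[0,0,0],[0,0,0],1],[[0,0,0],[0,0,0],1],[[0,0,0],[0,0,0],1],[[0,0,0],[0,0,0],1],[[0,0,0],[0,0,0],1],[[0,0,0],[0,0,0],1]], newtons=40)

```text
clock: 4.2
tool_pos: [0.4439, -0.2862, 0.0766]
eef_rot: [0.761, 0.649, -0.0, 0.0]
contact_force: [0.1, 0.6, -0.5]
opening: 0.115
finger_force: 0.0
```

>>> carry_out(rows=[[[0,0,0],[0,0,0],1],[[0,0,0],[0,0,0],1],[[0,0,0],[0,0,0],1],[[0,0,-0.5],[0,0,0],1],[[0,0,-1],[0,0,0],1],[[0,0,-2],[0,0,0],1],[[0,0,-3],[0,0,0],1],[[0,0,-3],[0,0,0],1]])

```text
clock: 5.0
tool_pos: [0.445, -0.2867, 0.1084]
eef_rot: [0.761, 0.649, 0.001, 0.002]
contact_force: [-0.2, -0.3, -0.3]
opening: 0.092
finger_force: 40.0
```

>>> carry_out(rows=[[[0,0,-2],[0,0,0],1],[[0,0,-5],[0,0,0],1],[[0,0,-8],[0,0,0],1],[[0,0,-11],[0,0,0],1],[[0,0,-13],[0,0,0],1],[[0,0,-14],[0,0,0],1],[[0,0,-14],[0,0,0],1]])

```text
clock: 5.7
tool_pos: [0.4444, -0.2865, 0.2476]
eef_rot: [0.761, 0.649, 0.0, 0.001]
contact_force: [-0.6, -0.2, -1.1]
opening: 0.088
finger_force: 40.0
```

>>> carry_out(rows=[[[2,0,0],[0,0,0],1],[[5,-0.2,0],[0,0,-3],1],[[9,-0.6,0],[0,0,-6],1],[[13,-1,0],[0,0,-9],1],[[17,-1.3,0],[0,0,-12],1],[[21,-1.6,0],[0,0,-15],1],[[25,-2,0],[0,0,-18],1],[[29,-2.3,0],[0,0,-21],1],[[33,-2.6,0],[0,0,-24],1],[[37,-3,0],[0,0,-27],1],[[41,-3.3,0],[0,0,-30],1],[[43.5,-3.5,0],[0,0,-30],1]])

```text
clock: 6.9
tool_pos: [0.4773, 0.1522, 0.2454]
eef_rot: [0.565, 0.825, 0.0, -0.001]
contact_force: [0.8, -0.8, -1.0]
opening: 0.086
finger_force: 40.0
```

>>> carry_out(rows=[[[0,0,0],[0,0,0],1],[[0,0,0],[0,0,0],1],[[0,0,0],[0,0,0],1]])

```text
clock: 7.2
tool_pos: [0.4778, 0.1469, 0.2456]
eef_rot: [0.568, 0.823, -0.001, -0.0]
contact_force: [0.1, -0.6, -1.0]
opening: 0.087
finger_force: 40.0
```

Run:
```python
from plant import r
import cv2,pickle
s={n:r.snapshot(n) for n in("wrist","scene","top")};s["st"]=r.get_state();pickle.dump(s,open("s4.pkl","wb"))
cv2.imwrite("pics/w4.png",s["wrist"]["image"][:,:,::-1])
for k in("tool_pos","eef_rot","opening","finger_force","clock"):print(k,s["st"][k])
```

```text
tool_pos [0.47824694 0.14730353 0.2462984 ]
eef_rot [ 5.68183539e-01  8.22901627e-01 -6.10603728e-04  7.55340459e-05]
opening 0.08440660342285138
finger_force 39.99854533933103
clock 7.35
```

View pics/w4.png

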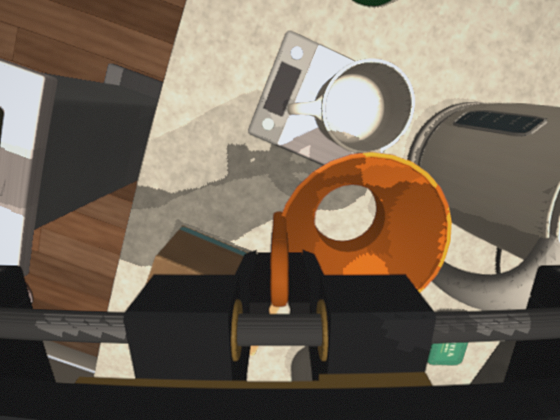

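The wrist view shows the funnel held upright, with its rim around (368,222) and its tab at (280,260). The mug mouth is near (370,105), its handle's outer end is near (290,107), and the kettle is to the right.

Run:
```python
import pickle,cv2
s=pickle.load(open("s4.pkl","rb"))["wrist"]
cv2.imwrite("pics/w4c.png",cv2.resize(s["image"][50:165,275:435,::-1],None,fx=5,fy=5,interpolation=cv2.INTER_CUBIC))
```

```text
(no output)
```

View pics/w4c.png

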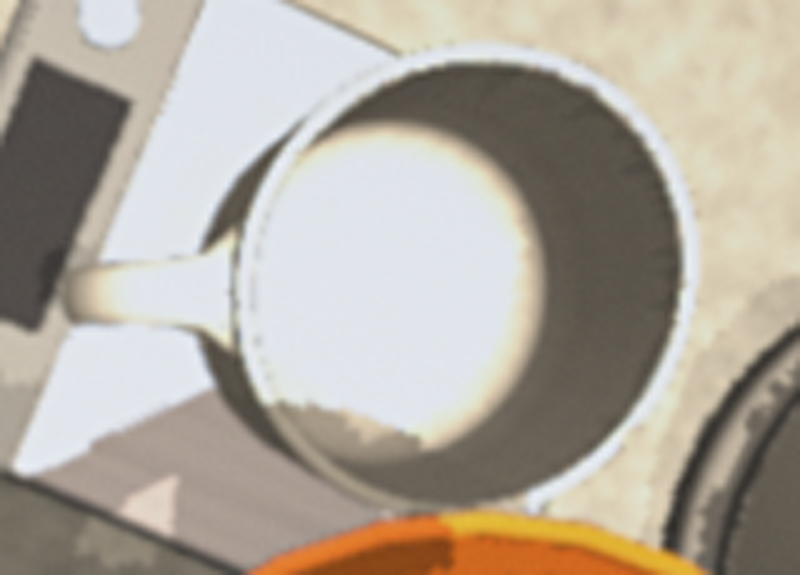

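In the crop, the mug rim's outer edge runs through (234,280), (487,43) and (700,270), and the handle midline through (100,292) and (150,293).

Run:
```python
import pickle
from h import *
from scipy.spatial.transform import Rotation as Ro
D=pickle.load(open("s4.pkl","rb"));s=D["wrist"];st=D["st"]
f=lambda p,z:plane(s,(275+(p[0]-2)/5,50+(p[1]-2)/5),z)[:2]
c=[(234,280),(290,150),(405,57),(487,43),(615,85),(670,165),(700,270),(690,350),(655,420),(590,480)]
def fit(P):
    x=np.linalg.lstsq(np.c_[2*P,np.ones(len(P))],(P**2).sum(1),rcond=None)[0];return x[:2],np.sqrt(x[2]+x[:2]@x[:2])
P=np.array([f(p,.112) for p in c]);m,R=fit(P);print("mug",m,R,np.round((np.linalg.norm(P-m,axis=1)-R)*1e3,1))
for p,z in(((80,292),.075),((100,292),.08),((150,293),.09),((200,294),.095)):
    v=f(p,z)-m;print(np.linalg.norm(v),np.degrees(np.arctan2(v[1],v[0])))
# funnel as held: rim plane height from tool
hsv=cv2.cvtColor(s["image"],cv2.COLOR_RGB2HSV)
k=cv2.inRange(hsv,(4,150,60),(28,255,255));k[:145]=0;k[300:]=0;k[:,:262]=0;k[:,460:]=0
q=max(cv2.findContours(k,cv2.RETR_EXTERNAL,cv2.CHAIN_APPROX_NONE)[0],key=cv2.contourArea)[:,0].astype(float)
q=q[(q[:,0]>295)&(q[:,1]<270)]
for z in(.230,.235,.240):
    P=np.array([plane(s,p,z)[:2] for p in q]);ok=np.ones(len(P),bool)
    for _ in range(6):
        x,R=fit(P[ok]);e=np.linalg.norm(P-x,axis=1)-R;ok=abs(e)<.0015
    print("funnel",z,x,R,ok.sum(),len(ok))
# prediction
Rt=Ro.from_quat(st["eef_rot"]).as_matrix();print("pred",st["tool_pos"]+Rt[:,1]*.0525,"yaw y",np.degrees(np.arctan2(Rt[1,1],Rt[0,1])))
```

```text
mug [0.52590027 0.25188343] 0.04319586986756593 [ 0.7 -0.8  0.   0.1  0.7 -0.9  0.   0.4  0.3 -0.6]
0.07097272148921238 -159.618970818842
0.06705825937580516 -159.56656817230743
0.05761154479302729 -159.26896362263878
0.048241617008731016 -158.98796475027777
funnel 0.23 [0.53037838 0.16946945] 0.051462428941019864 169 267
funnel 0.235 [0.52730574 0.16704576] 0.05311924986987462 231 267
funnel 0.24 [0.52517068 0.16834271] 0.05172025279275294 231 267
pred [0.52734065 0.16590607 0.24625015] yaw y 20.752652879421326
```

Run:
```python
import pickle
from h import *
s=pickle.load(open("s4.pkl","rb"))["wrist"]
for z in(.01,.1,.2):print(z,[np.round(np.linalg.norm(plane(s,p,z)[:2]-[.5259,.2519]),3) for p in((411,154),(418,130),(440,107))])
```

```text
0.01 [np.float64(0.102), np.float64(0.096), np.float64(0.118)]
0.1 [np.float64(0.066), np.float64(0.057), np.float64(0.074)]
0.2 [np.float64(0.032), np.float64(0.019), np.float64(0.024)]
```

>>> carry_out(rows=[[[2,0.7,0],[0,0,0],1],[[4,1.4,0],[0,0,0],1],[[6,2.2,0],[0,0,0],1],[[7.5,2.8,0],[0,0,0],1],[[8,2.9,0],[0,0,0],1],[[8,2.9,0],[0,0,0],1],[[8,2.9,0],[0,0,0],1],[[8,2.9,0],[0,0,0],1]])

```text
clock: 8.15
tool_pos: [0.4771, 0.2324, 0.2465]
eef_rot: [0.568, 0.823, -0.001, 0.0]
contact_force: [0.2, 1.0, -1.2]
opening: 0.082
finger_force: 40.0
```

Run:
```python
from plant import r
import numpy as np
st=r.get_state();x,y=st["eef_rot"][:2]
print(st["tool_pos"],st["eef_rot"],np.degrees(2*np.arctan2(y,x))-90,st["contact_force"])
```

```text
[0.47709737 0.23236134 0.24645699] [ 5.68053607e-01  8.22991294e-01 -5.81345405e-04  3.02283608e-04] 20.77076490080057 [ 0.17144672  0.96523019 -1.17508793]
```

>>> carry_out(rows=[[[0,0,1],[0,0,0],1],[[0,0,2],[0,0,0],1],[[0,0,3],[0,0,0],1],[[0,0,4],[0,0,0],1],[[0,0,4.5],[0,0,0],1],[[0,0,4.7],[0,0,0],1],[[0,0,4.7],[0,0,0],1],[[0,0,4.7],[0,0,0],1],[[0,0,4.7],[0,0,0],1]])

```text
clock: 9.05
tool_pos: [0.4771, 0.2342, 0.2]
eef_rot: [0.567, 0.824, 0.0, 0.0]
contact_force: [0.1, 0.5, -1.2]
opening: 0.088
finger_force: 40.0
```

Run:
```python
from plant import r
import cv2,pickle
import numpy as np
from h import *
s={n:r.snapshot(n) for n in("wrist","scene","top")};s["st"]=st=r.get_state();pickle.dump(s,open("s5.pkl","wb"))
print(st["tool_pos"],st["opening"],st["finger_force"],st["contact_force"])
S,T=s["scene"],s["top"]
print([proj(S,[[.526,.252,z]])[0].round(1) for z in(.112,.122,.188)])
a=cv2.resize(S["image"][195:275,220:320],(800,640))[:600,:,::-1]
a=cv2.resize(a,(400,300));
def c(n,u,v,w=80,h=60):return cv2.resize(s[n]["image"][v-h//2:v+h//2,u-w//2:u+w//2,::-1],(400,300),interpolation=cv2.INTER_CUBIC)
w=cv2.resize(s["wrist"]["image"][:,:,::-1],(400,300))
cv2.imwrite("pics/f.png",np.vstack([np.hstack([c("scene",262,235),c("top",235,195)]),np.hstack([w,cv2.resize(S["image"][150:300,180:380,::-1],(400,300))])]))
```

```text
[0.47703599 0.23403189 0.19987829] 0.08550812103391867 39.998634830117226 [ 0.88348226  0.05151579 -1.72256137]
[array([258.5, 239.9]), array([258.4, 237.7]), array([257.7, 223. ])]
```

View pics/f.png

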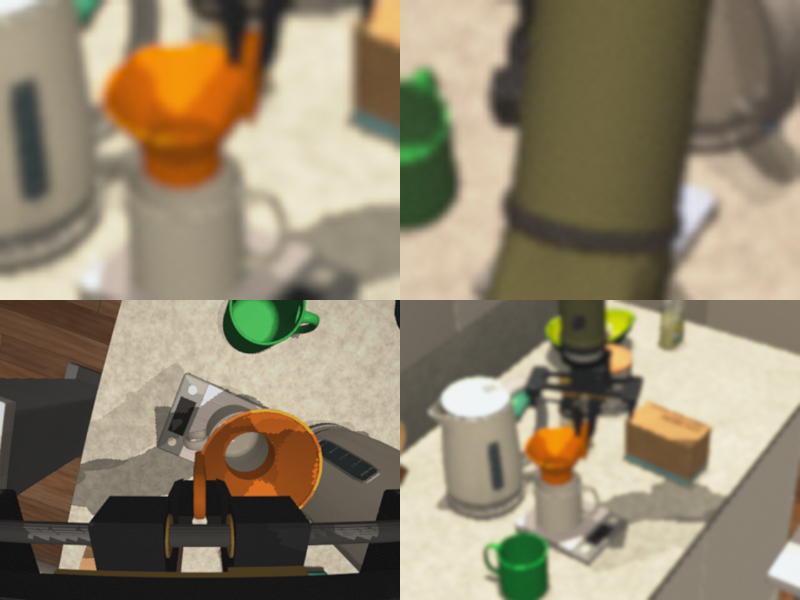

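The final view shows the funnel upright over the mug with its tab on the handle side, a small gap above the rim, and the box, kettle and green mug clear. The measured TCP y is about 1.6 mm past plan, and the neck in the scene view agrees, so I'll nudge it back.

>>> carry_out(rows=[[[-0.13,-0.05,0],[0,0,0],1],[[-0.13,-0.05,0],[0,0,0],1],[[-0.13,-0.05,0],[0,0,0],1],[[-0.13,-0.05,0],[0,0,0],1],[[-0.13,-0.05,0],[0,0,0],1],[[-0.13,-0.05,0],[0,0,0],1]])

```text
clock: 9.8
tool_pos: [0.4768, 0.2326, 0.1996]
eef_rot: [0.567, 0.824, 0.0, 0.0]
contact_force: [-0.0, -0.4, -1.7]
opening: 0.084
finger_force: 40.0
```

Run:
```python
from plant import r
import numpy as np
from h import *
T=[]
for i in range(6):
    s=r.snapshot("wrist");st=r.get_state();T.append(st["tool_pos"])
print(np.mean(T,0),np.std(T,0),st["opening"],np.abs(st["qd"]).max(),st["clock"])
fit=lambda P:(lambda x:(x[:2],np.sqrt(x[2]+x[:2]@x[:2])))(np.linalg.lstsq(np.c_[2*P,np.ones(len(P))],(P**2).sum(1),rcond=None)[0])
k=cv2.inRange(cv2.cvtColor(s["image"],cv2.COLOR_RGB2HSV),(4,150,60),(28,255,255));k[:145]=0;k[300:]=0;k[:,:262]=0;k[:,460:]=0
q=max(cv2.findContours(k,cv2.RETR_EXTERNAL,cv2.CHAIN_APPROX_NONE)[0],key=cv2.contourArea)[:,0].astype(float);q=q[(q[:,0]>295)&(q[:,1]<270)]
P=np.array([plane(s,p,.188)[:2] for p in q]);ok=np.ones(len(P),bool)
for _ in range(6):
    x,R=fit(P[ok]);ok=abs(np.linalg.norm(P-x,axis=1)-R)<.0015
print("funnel",x,R,ok.sum(),len(ok))
```

```text
[0.47687063 0.23256539 0.19959984] [1.21968629e-05 1.17104643e-05 1.47052184e-05] 0.08734686010319233 0.0019838936086451803 10.1
funnel [0.5282969  0.25833769] 0.04910301209925736 111 265
```

The rim fit picked up outliers, so I'll redo it once starting from the predicted circle.

Run:
```python
from plant import r
from h import *
s=r.snapshot("wrist")
fit=lambda P:(lambda x:(x[:2],np.sqrt(x[2]+x[:2]@x[:2])))(np.linalg.lstsq(np.c_[2*P,np.ones(len(P))],(P**2).sum(1),rcond=None)[0])
k=cv2.inRange(cv2.cvtColor(s["image"],cv2.COLOR_RGB2HSV),(4,150,60),(28,255,255))
q=max(cv2.findContours(k,cv2.RETR_EXTERNAL,cv2.CHAIN_APPROX_NONE)[0],key=cv2.contourArea)[:,0].astype(float)
q=q[(q[:,0]>297)&(q[:,1]<270)]
P=np.array([plane(s,p,.188)[:2] for p in q]);x,R=np.array([.526,.252]),.054
for t in(.005,.003,.002,.0015,.0015):
    ok=abs(np.linalg.norm(P-x,axis=1)-R)<t;x,R=fit(P[ok])
print("funnel",x,R,ok.sum(),len(ok))
```

```text
funnel [0.52661758 0.25119385] 0.054595113234197856 226 260
```

```bash
python3 -c "
from plant import r
print(r.finish_job())"
```

```text
the job is handed in; nothing more can be done
None
```

I handed the job in with the funnel held still and upright over the mug: by my measurements about 1 mm off centre, about 1 cm above the rim and with its tab above the handle. I saw no sign of contact with the mug, scale or anything else.

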